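Set the slicing guide and check it with the gauge

TASK

Set the slicing guide: crank its handwheel counter-clockwise until the gap between the two upright steel plates is 22 mm, where the moving plate's pointer stands at the long scale mark. Only then stand the thicker of the two gauges in the gap, roughly centred along the plates and right down on the base, and leave it there. Leave the wheel at its setting, and do not disturb the thinner gauge, the sauce bottle, the jar or the mug.

Things in the scene. Friction and masses are not known exactly. Their poses are not given: they have to be found in the camera images.
- guide: Slicing guide, fixed: dark wooden base 140 (x) x 200 (y) mm, top at z = 14, origin under its centre. On it two steel plates, 120 mm long along x, 12 thick, tops at z = 54: fixed plate with inner face at y = -75, moving plate on its +y side. Grey bearing block and gearbox (tops z = 40) and black handwheel on the +y half. Scale strip at the -x edge: long mark = 22 mm gap, short marks 4 mm apart.
- gap_floor (a point): Point on the base's top (z = 14 mm) midway along the plates and in the middle of the gap when the gap is 22 mm; axes as the guide's (x along the plates, y across the gap).
- wheel_centre (a point): Centre of the handwheel, on its upright axis at half its height, 67 mm above the bar. Black disc 64 mm in diameter, 18 mm thick (z = 58 to 76), grippable across its diameter; under it a 26 mm neck runs down to the gearbox at z = 40. A steel crank peg, 11 mm in diameter, 22 mm tall, stands on its upper face 20 mm off the axis.
- wheel (a joint): Angle of the handwheel in rad, growing counter-clockwise seen from above. Each rad opens the gap by 3.2 mm; 0 is gap shut, 6.875 is a gap of 22 mm, the end of travel is 11.25. It is stiff enough to stay where it is left. At 0 the peg points to the guide's -x.
- stop (a joint): Width of the gap between the two plates, in m; driven by the wheel only.
- thick_gauge: The thicker gauge: flat bare-metal blade standing on its long edge, 130 mm long (its x), 18 mm thick (its y), 45 mm high, with a grip of the same thickness, 50 mm long, rising from its middle up to 85 mm. Origin at the centre of its underside. 0.25 kg.
- thin_gauge: The thinner gauge, of the same shape but 11 mm thick; leave it alone. Origin at the centre of its underside.
- sauce_bottle: Sauce bottle with a dark cap, 60 mm in diameter, 201 mm tall, standing between the guide and the gauges; origin at the centre of its foot.
- salt_jar: Glass jar with a white lid, 60 mm in diameter, 100 mm tall; origin at the centre of its foot.
- mug: Blue-grey mug, 84 mm in diameter, 94 mm tall, handle along its x; origin under its middle.
Things that resemble listed ones, but are neither listed nor needed, are in the scene too. What is shaped like the thick_gauge but blue or red is not meant.

How it is judged:
On the way:
1. the gap is set to 22 mm (within 1.5 mm) with the wheel at rest, before the thicker gauge is put between the plates (value of joint stop between 0.0205 and 0.0235 m and velocity of joint wheel between -0.1 and 0.1 rad/s and distance between thick_gauge and gap_floor above 0.1 m), for 0.3 s.
At the end, for the whole second after the job is handed in: The gap is 22 mm within 1.5 mm, wheel at rest; the thicker gauge stands upright between the plates with its underside on the base (within 3 mm), within 25 mm of the middle of the plates, released and at rest (value of joint stop between 0.0205 and 0.0235 m and z of thick_gauge in the frame of gap_floor between -0.004 and 0.003 m and x of thick_gauge in the frame of gap_floor between -0.025 and 0.025 m and y of thick_gauge in the frame of gap_floor between -0.006 and 0.006 m and angle between the x axis of thick_gauge and the x axis of gap_floor, either way round below 0.12 rad and angle between thick_gauge's own z axis and vertical below 0.1 rad and linear speed of thick_gauge below 0.02 m/s and velocity of joint wheel between -0.1 and 0.1 rad/s); the robot touches nothing.
It fails at once if the thinner gauge is moved by more than 30 mm or tipped over (distance of thin_gauge from where it was at the start of the episode above 0.03 m or angle between thin_gauge's own z axis and vertical above 0.5 rad).
It fails at once if the sauce bottle is moved by more than 30 mm or tipped over (distance of sauce_bottle from where it was at the start of the episode above 0.03 m or angle between sauce_bottle's own z axis and vertical above 0.5 rad).
It fails at once if the jar is moved by more than 30 mm or tipped over (distance of salt_jar from where it was at the start of the episode above 0.03 m or angle between salt_jar's own z axis and vertical above 0.5 rad).
It fails at once if the mug is moved by more than 30 mm or tipped over (distance of mug from where it was at the start of the episode above 0.03 m or angle between mug's own z axis and vertical above 0.5 rad).
It also fails if it takes over 72 s, if anything falls off the work surface, if the arm or the gripper's body presses on something with over 40 N, if the wrist force passes 120 N, or if a joint passes its speed limit or range.

ROBOT

A 7-joint arm with a two-finger parallel gripper is mounted at the origin on a cart in front of the work surface, level with it; the furniture and walls round the work are solid. World frame = base frame: x ahead of the robot, y to its left, z up, the work surface at z = 0. Lengths are in m, angles in rad, forces in N, time in s.
With the tool pointing down it reaches from about 0.425 to 0.925 m from the base axis. Payload 6.8 kg.
Tool frame: the origin (TCP) lies between the finger pads; the fingertips stand 17 mm ahead of it and the grasp point (between the pads) lies 2 mm behind it; x points along the fingers, y is the direction in which the jaws open and shut, and the axes are right-handed (so a half turn about x gives the same grasp; the last joint's range is limited). The gripper opens to 85 mm and grips with 20 to 120 N. Pads are 22 mm wide; open, the fingers measure 114 mm over their backs; the gripper's body (76 mm by 85 mm) begins 54 mm behind the grasp point. The pads swing forward as they close: fully open they stand 13 mm farther back than shut.
Start: joints at [1.156, 0.477, 0.022, 1.555, -0.011, 1.109, -0.083], TCP at [0.204, -0.643, 0.248] pointing down, gripper open.
Joint ranges: [-2.96, 2.96], [-0.34, 2.1], [-1.41, 1.46], [0.24, 2.44], [-1.37, 4.51], [0.17, 1.92], [-2.96, 2.96]. Speed limits (rad/s): [2.39, 2.39, 3.14, 3.14, 3.14, 3.14, 3.14].

INTERFACE

Orientations are given as a rotation vector (axis times angle).
In Python, from bench import r gives the robot as it stands. The module is installed in compiled form; this text tells all that it offers.
- The arm moves only by the tool apply_moves, never from a script. Its argument "increments" is text: rows parted by semicolons, each of 7 numbers parted by spaces: the finger opening in mm, from 0 to 85.4, then the shift along the tool's x, y, z normalised to -1 to 1, where 1 is 100 cm, then the turn, a rotation vector about the tool's x, y, z normalised to -1 to 1, where 1 is 0.12 rad. In form: gripper x y z wx wy wz; .... A call has exactly 8 rows; each row shifts and turns the commanded pose from where the row before left it, along the tool's axes as they then stand; what a row does not reach is not made up. A row lasts 1/10 s, in which the tool goes at most 50 mm and 8.59 degrees, less where a joint would pass 70% of its speed; a pose out of reach is approached as far as the arm can. A call with a number of a shift or a turn outside -1 to 1 is refused whole. A call with a gripper value outside its range is refused whole. The fingers move at their own pace and stop on an object; "squeeze" is the grip in N (left out, the last holds). Time passes only in rows, so rows that do not move let the fingers close, or fill a call up. It gives the time, the measured TCP pose, the force and the opening at its end, in the units of the state.
- r.get_obs(): the state, without advancing time (a new reading comes with each control period).
- r.grab_frame(name): name is "scene" or "top" or "wrist"; returns a dict with "color" (420x560x3 uint8, blue, green, red), "fx", "fy", "cx", "cy" (pixels), "origin" and "orientation" of the camera in the world. Camera axes: x right, y up, looking along -z (the intrinsics and any distortion apply to the point x, -y, -z); pixel columns grow to the right and rows downward; lengths in m; the calibration is good to about 2 mm. A picture is of the moment at which its call begins. There is no depth.
- r.hand_in(): hands the job in, once; it reports no verdict.
The state is a dict: "clock": time; "joints": joint angles; "qvel": joint speeds; "tau": joint torques, N m; "tcp_pos": TCP position; "orientation": TCP orientation; "contact_force": force on the tool from outside, world axes, zero at the start; "moment": the same for the moment, N m; "grip_width": finger opening in m.
Only numpy, scipy, OpenCV 4.12 (cv2) and the standard library are available. Lean on these libraries where they do the work, as an engineer would, in place of code of your own. Each camera call takes 0.05 s, during which the arm holds its last target. There are 200 camera calls.

## Working session

There is one attempt and no reset: what is moved stays moved. The work goes in short steps, Python scripts to look and compute and a tool call to move; the robot and the scene stay as the last step left them, time stands still between calls to the robot, and variables do not carry over. Pictures are saved under pics/ and viewed, about 8 in all and at most 12, crops included, and the job is handed in when it is done.

Besides the shell and the picture viewer there is one more tool, called after "Emit:" by a JSON object that holds its "method" and its "body", one argument or row to a line. apply_moves: Moves the arm, as the interface text tells. Scaled input: -1 to 1 covers 100 cm each way for a shift and 0.12 rad each way for a turn. Its arguments: {"type":"object","properties":{"increments":{"type":"string"},"squeeze":{"type":"number"}},"required":["increments"]}

```bash
mkdir -p pics; cat > h.py <<'E'
from bench import r
import cv2, numpy as np
from scipy.spatial.transform import Rotation as R
def grab(n):
    f=r.grab_frame(n); 
    return f
def rot(f):
    o=np.array(f["orientation"],float)
    return R.from_rotvec(o).as_matrix() if o.size==3 else (o.reshape(3,3) if o.size==9 else R.from_quat(o).as_matrix())
def cast(f,u,v,z):
    d=rot(f)@np.array([(u-f["cx"])/f["fx"],-(v-f["cy"])/f["fy"],-1.])
    o=np.array(f["origin"]); return o+d*(z-o[2])/d[2]
def proj(f,p):
    q=rot(f).T@(np.array(p)-np.array(f["origin"]))
    return f["cx"]+f["fx"]*q[0]/-q[2], f["cy"]-f["fy"]*q[1]/-q[2]
E
python3 - <<'E'
from h import *
print(r.get_obs())
for n in ["scene","top"]:
    f=grab(n); print(n,{k:v for k,v in f.items() if k!="color"})
    cv2.imwrite(f"pics/{n}0.png",cv2.resize(f["color"],(784,588),interpolation=cv2.INTER_CUBIC))
    cv2.imwrite(f"pics/{n}0_raw.png",f["color"])
E
```

```text
{'clock': 0.0, 'joints': array([ 1.15589453,  0.47781955,  0.02235961,  1.55644859, -0.01150494,
        1.10932373, -0.08308926]), 'qvel': array([-7.75836680e-05, -2.81812236e-04,  4.25307439e-05, -3.07874038e-04,
        1.31775239e-05, -1.31281953e-03,  7.46485167e-04]), 'tau': array([ 2.85784099e-04, -5.96443713e+01,  1.60831511e+00, -2.81195247e+01,
        1.25041135e-02,  9.41281964e-03, -3.91506092e-05]), 'tcp_pos': array([ 0.20366312, -0.64294616,  0.24731426]), 'orientation': array([ 2.05640361,  0.31992928, -2.05729441]), 'contact_force': array([ 0.20381822,  0.43047495, -0.18999399]), 'moment': array([0.01901176, 0.03194914, 0.02004942]), 'grip_width': 0.08565699006894646}
scene {'fx': 516.9828179386044, 'fy': 516.9828179386044, 'cx': 281.46231350288286, 'cy': 210.57059625896449, 'origin': array([0.12241423, 0.72022875, 1.0794847 ]), 'orientation': array([ 0.22321998, -0.95299611, -2.53492312])}
top {'fx': 403.66122185023454, 'fy': 403.66122185023454, 'cx': 276.6233172201283, 'cy': 207.40607346317407, 'origin': array([ 0.33765536, -0.09879073,  1.07501835]), 'orientation': array([ 0.15054834, -0.1456618 , -1.54445161])}
```

View pics/top0.png

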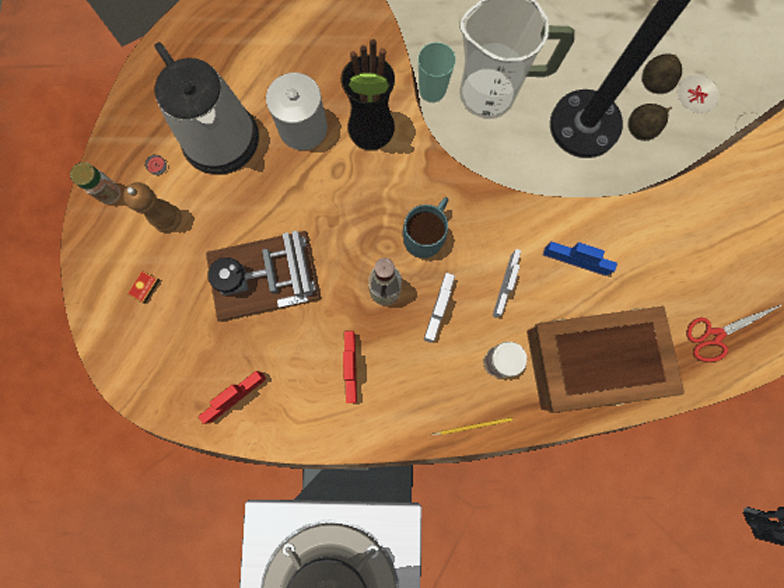

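View pics/scene0.png

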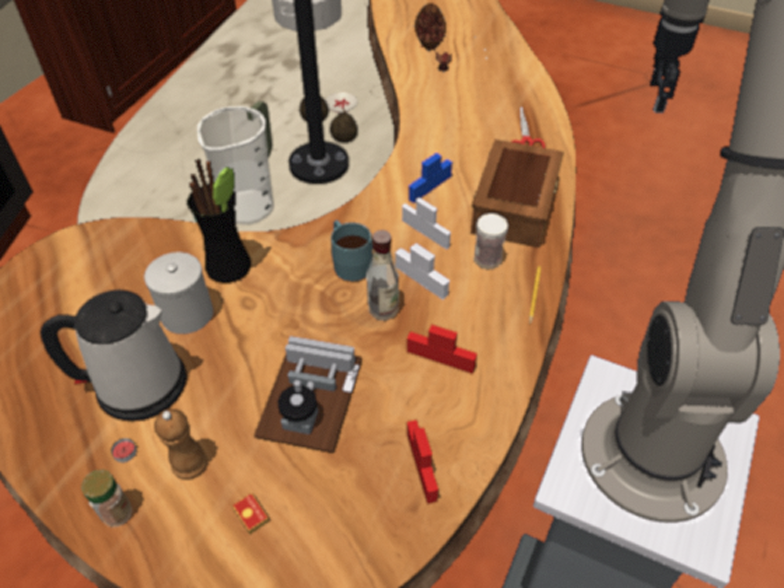

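Top view (784 px wide): guide at about (263,275), with its wheel at (228,275) and plates at about (297,263). The bare-metal gauges are at (440,307), wider, and (508,283), narrower. Bottle (385,283), mug (426,230), jar (507,360). I'll zoom in for corners.

```bash
python3 - <<'E'
from h import *
a=cv2.imread("pics/top0_raw.png"); b=cv2.imread("pics/scene0_raw.png")
def crop(im,x,y,w,h,W,H): return cv2.resize(im[y:y+h,x:x+w],(W,H),interpolation=cv2.INTER_CUBIC)
c1=crop(a,140,160,95,75,380*1,300); c2=crop(a,295,170,95,75,380,300)
c3=crop(b,180,235,95,75,380,300); c4=crop(b,275,135,95,75,380,300)
cv2.imwrite("pics/c1.png",np.vstack([np.hstack([c1,c2]),np.hstack([c3,c4])]))
f=r.grab_frame("top")
hsv=cv2.cvtColor(a,cv2.COLOR_BGR2HSV)
m=((hsv[...,1]<50)&(hsv[...,2]>90)).astype(np.uint8)
n,l,s,c=cv2.connectedComponentsWithStats(m)
for i in range(1,n):
    x,y,w,h,A=s[i]
    if A>40 and 295<c[i][0]<390 and 165<c[i][1]<275:
        pts=np.argwhere(l==i)[:,::-1].astype(np.float32)
        print(s[i],c[i],cv2.minAreaRect(pts),cast(f,*c[i],0.045))
E
```

```text
[352 178  20  49 335] [362.35820896 201.53731343] ((362.91357421875, 202.28109741210938), (8.52849006652832, 50.5827751159668), 17.10272979736328) [ 0.55511176 -0.31636452  0.045     ]
[303 195  22  49 378] [313.81481481 219.08730159] ((313.9584655761719, 219.4739990234375), (8.107564926147461, 50.285926818847656), 18.004159927368164) [ 0.50613368 -0.19015543  0.045     ]
[349 244  27  25 520] [362.42307692 256.22307692] ((362.0, 256.0), (24.0, 26.0), 90.0) [ 0.41328253 -0.31390596  0.045     ]
```

View pics/c1.png

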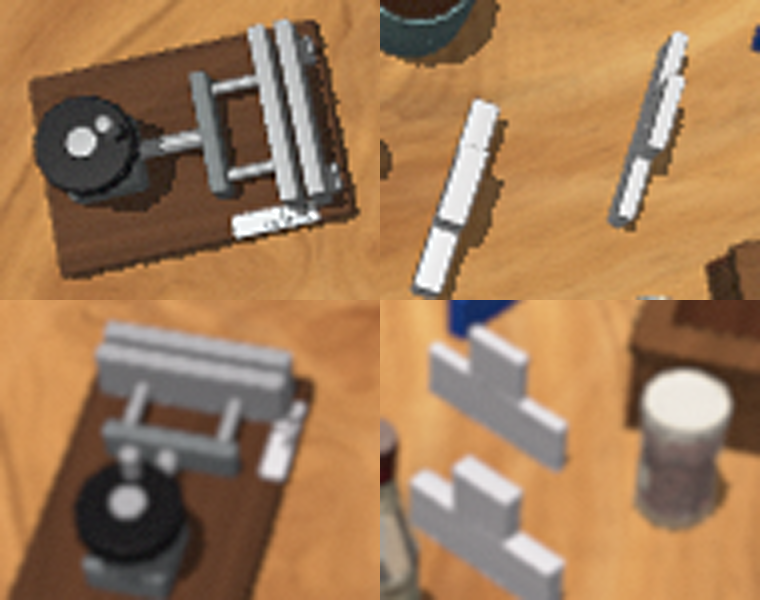

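Top left crop: wheel disc centre at crop (87,147), peg at crop (103,125). The peg direction and the plate spacing both suggest a gap of about 7 mm. The left gauge (raw 314,219) has the wider top, so it's the thick one. Now to work out the numbers.

```bash
cat >> h.py <<'E'
def plan(p,yaw=None):
    """tool-frame shift/turn from present to world TCP p, tool down, jaw axis (tool y) at world yaw"""
    o=r.get_obs(); M=R.from_rotvec(o["orientation"]); d=M.as_matrix().T@(np.array(p)-o["tcp_pos"])
    print("shift (x100cm)",d.round(4))
    if yaw is not None:
        y=np.array([np.cos(yaw),np.sin(yaw),0]); x=np.array([0,0,-1.])
        T=np.column_stack([x,y,np.cross(x,y)]); w=(M.inv()*R.from_matrix(T)).as_rotvec()
        print("turn/0.12",(w/.12).round(3),"rad",w.round(4))
    t=M.as_matrix(); print("tcp",o["tcp_pos"].round(4),"tooly yaw",np.arctan2(t[1,1],t[0,1]).round(4),"toolx",t[:,0].round(3),"j",o["joints"].round(3),"F",o["contact_force"].round(1),"w",round(o["grip_width"],4),"t",o["clock"])
E
python3 - <<'E'
from h import *
f=r.grab_frame("top"); g=lambda x,y:(140+x/4,160+y/4)
P=lambda n,x,y,z: print(n,cast(f,*g(x,y),z)[:2].round(4))
for c in [(30,78),(315,20),(355,215),(65,277)]: P("base",*c,.014); 
P("wheel",87,147,.076);P("hub",82,143,.08);P("pegtop",103,125,.098)
for c in [(258,30),(288,200),(283,24),(320,195)]: P("plate",*c,.054)
# dist gauges widths
s=r.grab_frame("scene")
for n,(x,y) in {"bottlecap":(385,265)}.items(): print(n,cast(f,x*.714,y*.714,.2))
plan([.5,.1,.35],0)
E
```

```text
base [0.6104 0.2586]
base [0.6553 0.0673]
base [0.5208 0.0341]
base [0.4751 0.2243]
wheel [0.5502 0.198 ]
hub [0.5519 0.2001]
pegtop [0.5597 0.1825]
plate [0.6357 0.0981]
plate [0.5228 0.0726]
plate [0.6402 0.0819]
plate [0.5265 0.0522]
bottlecap [ 0.54630086 -0.08950013  0.2       ]
shift (x100cm) [-0.1016 -0.6192 -0.5068]
turn/0.12 [-1.0534e+01 -4.0000e-03  6.0000e-03] rad [-1.264e+00 -5.000e-04  8.000e-04]
tcp [ 0.2038 -0.6432  0.2478] tooly yaw -1.264 toolx [-0.     0.001 -1.   ] j [ 1.156  0.477  0.022  1.556 -0.012  1.109 -0.083] F [ 1.7 -0.9  0.7] w 0.0856 t 0.25
```

Emit:
{"method": "apply_moves", "body": {
  "increments": "85 -0.03 0 0 0 0 0;85 -0.03 0 0 0 0 0;85 -0.03 0 0 0 0 0;85 -0.02 0 0 0 0 0;85 0 -0.0345 -0.029 0 0 0;85 0 -0.0345 -0.029 0 0 0;85 0 -0.0345 -0.029 0 0 0;85 0 -0.0345 -0.029 0 0 0"
}}

```text
clock: 1.05
tcp_pos: [0.2732, -0.4751, 0.3582]
orientation: [2.056, 0.318, -2.056]
contact_force: [0.3, -0.0, 0.3]
grip_width: 0.085
```

Emit:
{"method": "apply_moves", "body": {
  "increments": "85 0 -0.0345 -0.029 0 0 0;85 0 -0.0345 -0.029 0 0 0;85 0 -0.0345 -0.029 0 0 0;85 0 -0.0345 -0.029 0 0 0;85 0 -0.0345 -0.029 0 0 0;85 0 -0.0345 -0.029 0 0 0;85 0 -0.0345 -0.029 0 0 0;85 0 -0.0345 -0.029 0 0 0"
}}

```text
clock: 1.85
tcp_pos: [0.4108, -0.142, 0.3585]
orientation: [2.056, 0.317, -2.055]
contact_force: [1.7, -1.0, -0.3]
grip_width: 0.085
```

Emit:
{"method": "apply_moves", "body": {
  "increments": "85 0 -0.0345 -0.029 0 0 0;85 0 -0.0345 -0.029 0 0 0;85 0 -0.0345 -0.029 0 0 0;85 0 -0.0345 -0.029 0 0 0;85 0 -0.0345 -0.029 0 0 0;85 0 -0.0345 -0.029 0 0 0;85 0 -0.0345 -0.029 0 0 0;85 0 -0.0345 -0.029 0 0 0"
}}

```text
clock: 2.65
tcp_pos: [0.549, 0.1909, 0.3583]
orientation: [2.057, 0.317, -2.056]
contact_force: [-0.4, -0.4, 0.6]
grip_width: 0.0852
```

```bash
python3 - <<'E'
from h import *
plan([.5502,.198,.25],None)
f=grab("wrist"); print({k:v for k,v in f.items() if k!="color"})
cv2.imwrite("pics/w1.png",f["color"])
E
```

```text
shift (x100cm) [ 0.1083 -0.0065 -0.0033]
tcp [0.549  0.1909 0.3583] tooly yaw -1.2647 toolx [ 0. -0. -1.] j [ 0.087  0.308 -0.67   1.609  0.197  1.294 -1.879] F [-0.4 -0.4  0.6] w 0.0852 t 2.65
{'fx': 372.3614329648896, 'fy': 372.3614329648896, 'cx': 283.2406020760928, 'cy': 212.25751090324252, 'origin': array([0.62074283, 0.21450477, 0.48346586]), 'orientation': array([-0.25659959,  0.18923151, -1.25406694])}
```

View pics/w1.png

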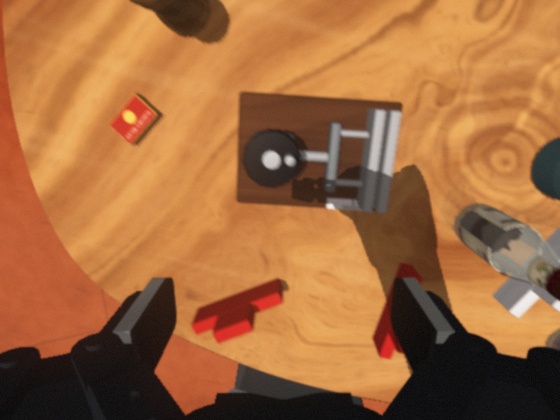

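Wrist view: wheel disc at (272,158), hub (271,159), peg (290,160), base corners (240,92), (402,103), (387,213), (237,202).

```bash
python3 - <<'E'
from h import *
f=grab("wrist"); a=f["color"]
hsv=cv2.cvtColor(a,cv2.COLOR_BGR2HSV)
g=cv2.GaussianBlur(cv2.cvtColor(a,cv2.COLOR_BGR2GRAY),(3,3),0)
roi=g[120:195,235:312]
m=(roi<48).astype(np.uint8); m=cv2.morphologyEx(m,cv2.MORPH_CLOSE,np.ones((3,3)))
n,l,s,c=cv2.connectedComponentsWithStats(m); i=1+s[1:,4].argmax(); print(s[i])
cs,_=cv2.findContours((l==i).astype(np.uint8),cv2.RETR_EXTERNAL,cv2.CHAIN_APPROX_NONE)
k=max(cs,key=cv2.contourArea); (x,y),rad=cv2.minEnclosingCircle(k); e=cv2.fitEllipse(cv2.convexHull(k)); print((x+235,y+120),rad,e)
w=cast(f,x+235,y+120,.067); print("wheel",w, cast(f,x+235,y+120,.076))
print("expected r px",rad)
for u,v in [(240,92),(402,103),(387,213),(237,202)]: print("base",cast(f,u,v,.014)[:2].round(4))
print("hub",cast(f,271,159,.08)[:2],"peg",cast(f,290,160,.098)[:2])
cv2.imwrite("pics/c2.png",cv2.resize(a[75:230,220:420],(800,620-20),interpolation=cv2.INTER_CUBIC))
E
```

```text
[  23   14   54   61 1553]
(288.5, 166.5) 35.531776428222656 ((55.306217193603516, 44.77024841308594), (59.25282287597656, 78.46662902832031), 107.0007095336914)
wheel [0.55239268 0.19697816 0.067     ] [0.55387382 0.19752796 0.076     ]
expected r px 35.531776428222656
base [0.6112 0.2773]
base [0.6595 0.0877]
base [0.5253 0.0512]
base [0.4783 0.2431]
hub [0.55642669 0.21839537] peg [0.56443038 0.19952068]
```

View pics/c2.png

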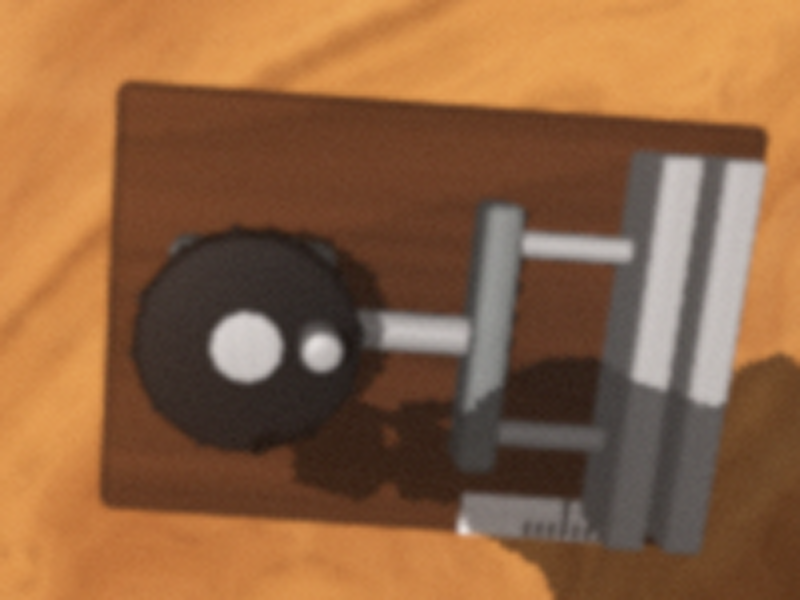

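Crop: wheel disc spans x 133–358, y 225–450 (raw centre about 281.5,162.5). Peg at (322,352), hub (246,347). The shadowed scale strip is at the -x end.

```bash
python3 - <<'E'
from h import *
f=grab("wrist"); t=grab("top")
g=lambda x,y:(220+x/4-.4,75+y/3.871-.4)
w=lambda n,x,y,z: print(n,cast(f,*g(x,y),z)[:2].round(4))
for c in [(122,85),(765,130),(103,500),(700,535)]: w("base",*c,.014)
w("wheeltop",246,338,.074); w("hub",246,347,.078); w("peg",322,352,.098)
for c in [(688,160),(720,160),(650,540),(668,540)]: w("plate edges",*c,.054)
w("longmark",565,515,.014)
# cross-check: triangulate nothing; same base in top
o=r.get_obs(); print(o["tcp_pos"],f["origin"])
E
```

```text
base [0.6083 0.2609]
base [0.6558 0.0719]
base [0.4778 0.2286]
base [0.5273 0.0384]
wheeltop [0.5544 0.2035]
hub [0.5526 0.2029]
peg [0.5608 0.1845]
plate edges [0.6385 0.1015]
plate edges [0.6412 0.093 ]
plate edges [0.529  0.0675]
plate edges [0.5307 0.0624]
longmark [0.52   0.0831]
[0.54820845 0.19043734 0.35774061] [0.61997662 0.21988305 0.48306212]
```

Emit:
{"method": "apply_moves", "body": {
  "increments": "85 0 -0.009 -0.0074 0 0 0;85 0.03 0 0 1 0 0;85 0.03 0 0 1 0 0;85 0.03 0 0 1 0 0;85 0.03 0 0 1 0 0;85 0.03 0 0 1 0 0;85 0.03 0 0 1 0 0;85 0 0 0 1 0 0",
  "squeeze": 70
}}

```text
clock: 3.65
tcp_pos: [0.5507, 0.1976, 0.1743]
orientation: [-1.913, 0.536, 1.923]
contact_force: [-1.0, -0.3, 1.0]
grip_width: 0.0855
```

```bash
python3 - <<'E'
from h import *
plan([.5525,.2012,.063])
f=grab("wrist"); a=f["color"]; cv2.imwrite("pics/w3.png",a); plan([.5525,.2012,.063])
E
```

```text
shift (x100cm) [ 1.112e-01 -4.700e-03 -1.000e-04]
tcp [0.5507 0.1976 0.1743] tooly yaw -2.1112 toolx [-0.006 -0.003 -1.   ] j [-0.094  0.455 -0.463  1.816  0.247  0.935 -2.777] F [-1.  -0.3  1. ] w 0.0855 t 3.65
shift (x100cm) [ 0.1133 -0.0031  0.0006]
tcp [0.5518 0.1984 0.1763] tooly yaw -2.1167 toolx [-0.003 -0.002 -1.   ] j [-0.095  0.453 -0.463  1.814  0.245  0.936 -2.781] F [-0.4  0.3  0.9] w 0.0849 t 3.7
```

View pics/w3.png

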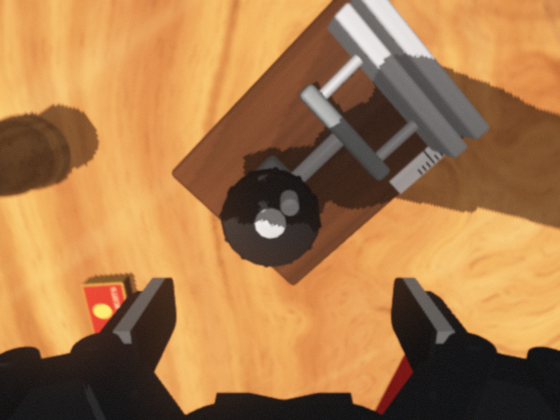

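Wrist view: wheel disc centre at (271,217), hub (270,222), finger midline at column 284, peg (289,203).

```bash
python3 - <<'E'
from h import *
f=grab("wrist")
a=cast(f,271,217,.074); h=cast(f,270,222,.078); p=cast(f,289,203,.098); print(a,h,p,f["origin"])
d=(p-h)[:2]; ang=np.arctan2(d[1],d[0])-.2445; print("wheel ang",(ang-np.pi)%(2*np.pi),np.hypot(*d))
# tcp as seen
o=r.get_obs(); print("tcp px",proj(f,o["tcp_pos"]))
plan([(a[0]+h[0])/2,(a[1]+h[1])/2,.063])
E
```

```text
[0.55725988 0.20524173 0.074     ] [0.55580428 0.20675409 0.078     ] [0.5653178  0.18742195 0.098     ] [0.61659044 0.16079646 0.30131978]
wheel ang 1.7836114703532076 0.021546205343515153
tcp px (np.float64(283.4426237784469), np.float64(304.0025886336075))
shift (x100cm) [ 0.1147 -0.0081  0.0002]
tcp [0.5526 0.1991 0.1777] tooly yaw -2.1068 toolx [-0.001 -0.001 -1.   ] j [-0.094  0.452 -0.465  1.812  0.246  0.936 -2.773] F [ 0.9 -0.2  1. ] w 0.0848 t 3.75
```

Emit:
{"method": "apply_moves", "body": {
  "increments": "85 0.03 -0.0045 0.0005 0 0 0;85 0.03 0 0 0 0 0;85 0.03 0 0 0 0 0;85 0.024 0 0 0 0 0;85 0 0 0 0 0 0;70 0 0 0 0 0 0;60 0 0 0 0 0 0;55 0 0 0 0 0 0",
  "squeeze": 70
}}

```text
clock: 4.55
tcp_pos: [0.5554, 0.2039, 0.0668]
orientation: [-1.923, 0.525, 1.919]
contact_force: [-2.6, -2.4, 5.1]
grip_width: 0.0622
```

```bash
python3 - <<'E'
from h import *
for i in range(3): plan([.5545,.2035,.063]); f=grab("wrist")
cv2.imwrite("pics/w4.png",f["color"])
E
```

```text
shift (x100cm) [0.0038 0.0008 0.0006]
tcp [0.5554 0.2039 0.0668] tooly yaw -2.1038 toolx [ 0.002 -0.001 -1.   ] j [-0.15   0.601 -0.407  1.873  0.342  0.735 -2.853] F [-2.6 -2.4  5.1] w 0.0622 t 4.55
shift (x100cm) [0.0038 0.0008 0.0006]
tcp [0.5554 0.2039 0.0668] tooly yaw -2.1038 toolx [ 0.002 -0.001 -1.   ] j [-0.15   0.601 -0.407  1.873  0.342  0.735 -2.853] F [-2.5 -3.   5.6] w 0.0617 t 4.6
shift (x100cm) [0.0038 0.0008 0.0006]
tcp [0.5554 0.2038 0.0668] tooly yaw -2.1039 toolx [ 0.002 -0.001 -1.   ] j [-0.15   0.601 -0.407  1.873  0.342  0.735 -2.853] F [-3.8 -2.2  6. ] w 0.062 t 4.65
```

View pics/w4.png

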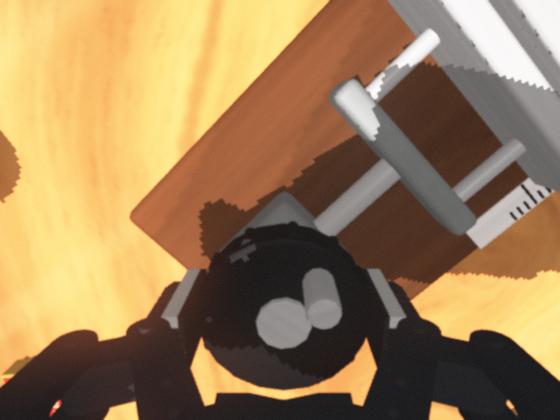

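Wheel gripped at 62 mm opening. Now cranking counter-clockwise, which is negative tool x.

Emit:
{"method": "apply_moves", "body": {
  "increments": "50 0 0 0 -0.5 0 0;50 0 0 0 -0.8 0 0;50 0 0 0 -0.8 0 0;50 0 0 0 -0.8 0 0;50 0 0 0 -0.8 0 0;50 0 0 0 -0.8 0 0;50 0 0 0 -0.8 0 0;50 0 0 0 -0.8 0 0",
  "squeeze": 80
}}

```text
clock: 5.5
tcp_pos: [0.5556, 0.2048, 0.0669]
orientation: [2.118, 0.216, -2.111]
contact_force: [-1.5, -0.3, 3.2]
grip_width: 0.0615
```

```bash
cat >> h.py <<'E'
def spots(f,roi=None):
    a=f["color"]; h=cv2.cvtColor(a,cv2.COLOR_BGR2HSV); return h
E
python3 - <<'E'
from h import *
plan([.5545,.2035,.063]); print(r.get_obs()["moment"])
E
```

```text
shift (x100cm) [0.0039 0.0011 0.0013]
tcp [0.5556 0.2048 0.0669] tooly yaw -1.3678 toolx [ 0.003  0.001 -1.   ] j [-0.021  0.64  -0.585  1.863  0.488  0.782 -2.237] F [-1.5 -0.3  3.2] w 0.0615 t 5.5
[-0.07304205  0.47073675 -0.13195302]
```

Emit:
{"method": "apply_moves", "body": {
  "increments": "50 0 0 0 -0.9 0 0;50 0 0 0 -0.9 0 0;50 0 0 0 -0.9 0 0;50 0 0 0 -0.9 0 0;50 0 0 0 -0.9 0 0;50 0 0 0 -0.9 0 0;50 0 0 0 -0.9 0 0;50 0 0 0 -0.9 0 0"
}}

```text
clock: 6.3
tcp_pos: [0.5549, 0.2058, 0.0669]
orientation: [1.572, 0.928, -1.567]
contact_force: [-5.0, 2.6, 3.2]
grip_width: 0.0617
```

Emit:
{"method": "apply_moves", "body": {
  "increments": "50 0 0 0 -0.9 0 0;50 0 0 0 -0.9 0 0;50 0 0 0 -0.9 0 0;50 0 0 0 -0.9 0 0;50 0 0 0 -0.9 0 0;50 0 0 0 -0.9 0 0;50 0 0 0 -0.9 0 0;50 0 0 0 -0.9 0 0"
}}

```text
clock: 7.1
tcp_pos: [0.5537, 0.2059, 0.0669]
orientation: [0.94, 1.359, -0.938]
contact_force: [-9.1, 2.1, 6.5]
grip_width: 0.0617
```

```bash
python3 - <<'E'
from h import *
plan([.5545,.2035,.063]); print(r.get_obs()["moment"])
E
```

```text
shift (x100cm) [ 0.0038 -0.0001  0.0025]
tcp [0.5537 0.2059 0.0669] tooly yaw 0.3618 toolx [ 0.     0.001 -1.   ] j [ 0.226  0.785 -0.963  1.849  0.795  0.948 -0.742] F [-9.1  2.1  6.5] w 0.0617 t 7.1
[ 0.30608095  1.6855371  -0.11676565]
```

Emit:
{"method": "apply_moves", "body": {
  "increments": "50 0 0 0 -0.9 0 0;50 0 0 0 -0.9 0 0;50 0 0 0 -0.9 0 0;50 0 0 0 -0.9 0 0;50 0 0 0 -0.9 0 0;50 0 0 0 -0.9 0 0;50 0 0 0 -0.9 0 0;50 0 0 0 -0.9 0 0"
}}

```text
clock: 7.9
tcp_pos: [0.5529, 0.2051, 0.0668]
orientation: [0.27, 1.555, -0.272]
contact_force: [-11.2, -2.5, 10.8]
grip_width: 0.0616
```

```bash
python3 - <<'E'
from h import *
plan([.5545,.2035,.063]); print(r.get_obs()["moment"])
E
```

```text
shift (x100cm) [ 0.0038 -0.001   0.002 ]
tcp [0.5529 0.2051 0.0668] tooly yaw 1.2257 toolx [-0.001 -0.001 -1.   ] j [ 0.312  0.878 -1.119  1.845  0.922  1.053  0.036] F [-11.2  -2.5  10.8] w 0.0616 t 7.9
[-0.10916115  2.24543716 -0.12602563]
```

Emit:
{"method": "apply_moves", "body": {
  "increments": "50 0 0 0 -0.9 0 0;50 0 0 0 -0.9 0 0;50 0 0 0 -0.9 0 0;50 0 0 0 -0.9 0 0;50 0 0 0 -0.9 0 0;50 0 0 0 -0.9 0 0;50 0 0 0 -0.9 0 0;50 0 0 0 0 0 0"
}}

```text
clock: 8.7
tcp_pos: [0.5529, 0.2041, 0.0668]
orientation: [-0.322, 1.549, 0.32]
contact_force: [-11.7, -3.5, 13.9]
grip_width: 0.0616
```

```bash
python3 - <<'E'
from h import *
plan([.5545,.2035,.063])
E
```

```text
shift (x100cm) [ 0.0038 -0.0011  0.0012]
tcp [0.5529 0.2041 0.0668] tooly yaw 1.9798 toolx [-0.002 -0.002 -1.   ] j [ 0.365  0.963 -1.235  1.842  1.017  1.147  0.733] F [-11.7  -3.5  13.9] w 0.0616 t 8.7
```

Emit:
{"method": "apply_moves", "body": {
  "increments": "85 0 0 0 0 0 0;85 0 0 0 0 0 0;85 0 0 0 0 0 0;85 -0.04 0 0 0 0 0;85 -0.04 0 0 0 0 0;85 -0.04 0 0 0 0 0;85 0 0 0 0 0 0;85 0 0 0 0 0 0"
}}

```text
clock: 9.5
tcp_pos: [0.5555, 0.2043, 0.1855]
orientation: [-0.318, 1.545, 0.317]
contact_force: [-0.2, -0.1, 0.2]
grip_width: 0.085
```

```bash
python3 - <<'E'
from h import *
plan([.5545,.2035,.063])
f=grab("wrist"); cv2.imwrite("pics/w5.png",f["color"]); print(f["origin"],f["orientation"])
E
```

```text
shift (x100cm) [ 0.1225 -0.0003 -0.0015]
tcp [0.5555 0.2043 0.1855] tooly yaw 1.9752 toolx [ 0.003 -0.    -1.   ] j [ 0.424  0.823 -1.347  1.765  0.846  1.274  0.835] F [-0.2 -0.1  0.2] w 0.085 t 9.5
[0.48652938 0.17588621 0.31046355] [-0.19554266 -0.29696937  1.95863647]
```

View pics/w5.png

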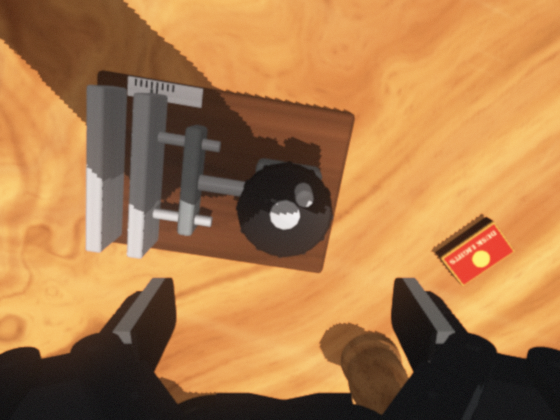

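Wrist view: wheel disc at (285,209), hub (285,215), peg (304,195). The plates are clearly apart.

Emit:
{"method": "apply_moves", "body": {
  "increments": "85 0 0 0 1 0 0;85 0 0 0 1 0 0;85 0 0 0 1 0 0;85 0 0 0 1 0 0;85 0 0 0 1 0 0;85 0 0 0 1 0 0;85 0 0 0 1 0 0;85 0 0 0 1 0 0"
}}

```text
clock: 10.35
tcp_pos: [0.5541, 0.2036, 0.1826]
orientation: [0.437, 1.528, -0.44]
contact_force: [0.1, 0.2, 0.5]
grip_width: 0.085
```

Emit:
{"method": "apply_moves", "body": {
  "increments": "85 0 0 0 1 0 0;85 0 0 0 1 0 0;85 0 0 0 1 0 0;85 0 0 0 1 0 0;85 0 0 0 1 0 0;85 0 0 0 1 0 0;85 0 0 0 0 0 0;85 0 0 0 0 0 0"
}}

```text
clock: 11.15
tcp_pos: [0.5543, 0.2039, 0.1833]
orientation: [0.985, 1.336, -0.987]
contact_force: [0.8, 0.2, 0.8]
grip_width: 0.0851
```

```bash
python3 - <<'E'
from h import *
im=cv2.imread("pics/w5.png"); f=grab("wrist"); g=dict(f); g["origin"]=np.array([0.48652938,0.17588621,0.31046355]); g["orientation"]=np.array([-0.19554266,-0.29696937,1.95863647])
h=cast(g,285,214,.078); a=cast(g,285,209,.074); p=cast(g,304,195,.098); d=(p-h)[:2]; d2=(p-a)[:2]
for d in (d,d2): print("wheel ang",(np.arctan2(d[1],d[0])-.2445-np.pi)%(2*np.pi),np.hypot(*d))
print(a,h)
plan([.554,.204,.063])
E
```

```text
wheel ang 5.893294264062584 0.021166552910696374
wheel ang 5.833939716081311 0.019304586356117398
[0.5514013 0.2050138 0.074    ] [0.55344317 0.20587218 0.078     ]
shift (x100cm) [ 0.1205 -0.0002 -0.    ]
tcp [0.5543 0.2041 0.1835] tooly yaw 0.2988 toolx [-0.001 -0.001 -1.   ] j [ 0.268  0.614 -1.007  1.776  0.583  1.085 -0.645] F [-0.9 -0.7 -0.4] w 0.0848 t 11.2
```

Emit:
{"method": "apply_moves", "body": {
  "increments": "85 0.03 0 0 0 0 0;85 0.03 0 0 0 0 0;85 0.03 0 0 0 0 0;85 0.027 0 0 0 0 0;85 0 0 0 0 0 0;70 0 0 0 0 0 0;60 0 0 0 0 0 0;50 0 0 0 0 0 0",
  "squeeze": 80
}}

```text
clock: 12.0
tcp_pos: [0.5541, 0.2047, 0.0692]
orientation: [0.988, 1.335, -0.988]
contact_force: [-5.0, -1.2, 4.7]
grip_width: 0.0617
```

Emit:
{"method": "apply_moves", "body": {
  "increments": "50 0 0 0 -0.4 0 0;50 0 0 0 -0.9 0 0;50 0 0 0 -0.9 0 0;50 0 0 0 -0.9 0 0;50 0 0 0 -0.9 0 0;50 0 0 0 -0.9 0 0;50 0 0 0 -0.9 0 0;50 0 0 0 -0.9 0 0"
}}

```text
clock: 12.8
tcp_pos: [0.5541, 0.2047, 0.0692]
orientation: [0.365, 1.539, -0.366]
contact_force: [-5.3, -0.6, 2.8]
grip_width: 0.0614
```

Emit:
{"method": "apply_moves", "body": {
  "increments": "50 0 0 0 -0.9 0 0;50 0 0 0 -0.775 0 0;50 0 0 0 0 0 0;50 0 0 0 0 0 0;85 0 0 0 0 0 0;85 0 0 0 0 0 0;85 0 0 0 0 0 0;85 0 0 0 0 0 0"
}}

```text
clock: 13.6
tcp_pos: [0.5552, 0.2045, 0.0678]
orientation: [0.212, 1.559, -0.212]
contact_force: [0.0, -0.0, 0.2]
grip_width: 0.085
```

Emit:
{"method": "apply_moves", "body": {
  "increments": "85 -0.04 0 0 0 0 0;85 -0.04 0 0 0 0 0;85 -0.04 0 0 0 0 0;85 -0.04 0 0 0 0 0;85 -0.04 0 0 0 0 0;85 -0.04 0 0 0 0 0;85 0 0 0 0 0 0;85 0 0 0 0 0 0"
}}

```text
clock: 14.4
tcp_pos: [0.5549, 0.2046, 0.3082]
orientation: [0.212, 1.558, -0.212]
contact_force: [0.6, -0.5, -0.9]
grip_width: 0.0848
```

```bash
python3 - <<'E'
from h import *
plan([.554,.204,.063])
f=grab("wrist"); np.savez("w6.npz",**f); t=grab("top")
A=cv2.resize(t["color"][160:235,140:235],(380,300),interpolation=cv2.INTER_CUBIC)
B=f["color"]; u,v=map(int,proj(f,[.566,.148,.03])); print(u,v)
y0=max(0,min(v-75,420-150)); x0=max(0,min(u-100,360)); print(x0,y0)
B=cv2.resize(B[y0:y0+150,x0:x0+200],(800,600),interpolation=cv2.INTER_CUBIC)
cv2.imwrite("pics/w6.png",B)
E
```

```text
shift (x100cm) [ 0.2452 -0.001  -0.0012]
tcp [0.5549 0.2046 0.3082] tooly yaw 1.3008 toolx [ 0.002  0.    -1.   ] j [ 0.429  0.611 -1.308  1.635  0.603  1.366  0.339] F [ 0.6 -0.5 -0.9] w 0.0848 t 14.4
235 192
135 117
```

View pics/w6.png

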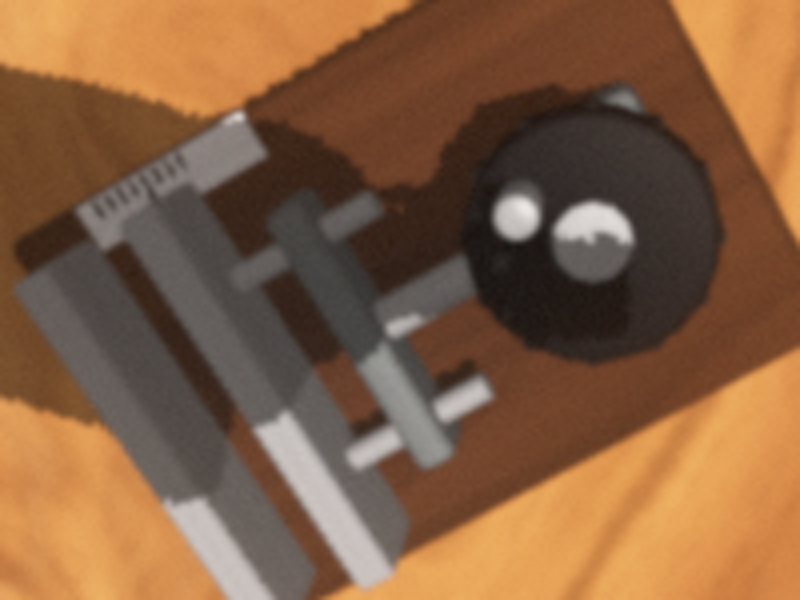

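Crop: hub (593,242), peg (516,217). Moving plate top strip left edge runs from (122,235) to (357,585), fixed strip right edge from (60,270) to (275,600).

```bash
python3 - <<'E'
from h import *
z=np.load("w6.npz"); f={k:z[k] for k in z.files}
g=lambda x,y:(135+x/4-.4,117+y/4-.4)
C=lambda x,y,h: cast(f,*g(x,y),h)[:2]
h=C(593,242,.078);p=C(516,217,.098);d=p-h
print("ang",(np.arctan2(d[1],d[0])-.2445-np.pi)%(2*np.pi)+2*np.pi,np.hypot(*d),"disc",C(595,235,.074))
yaw=.2445; X=np.array([np.cos(yaw),np.sin(yaw)]);Y=np.array([-X[1],X[0]]); c=np.array([.566,.148])
G=lambda q:((q-c)@X*1e3,(q-c)@Y*1e3)
for n,x,y in [("mov in",122,235),("mov in",357,585),("mov out",160,215),("mov out",395,575),("fix in",60,270),("fix in",275,600),("fix out",18,290)]: print(n,G(C(x,y,.054)))
print("longmark/ptr",G(C(150,190,.014)))
for x,y in [(655,-10),(800,340)]: print("base edge",G(C(x,y,.014)))
# scale from top: gauge
import cv2
E
```

```text
ang 6.823867933113561 0.02017473170170017 disc [0.55330299 0.20688142]
mov in (np.float64(-54.619930686462205), np.float64(-48.17277418462082))
mov in (np.float64(59.00787435698898), np.float64(-47.93758623573842))
mov out (np.float64(-54.123838661798224), np.float64(-36.66740542469173))
mov out (np.float64(61.62706842339483), np.float64(-37.14972055100406))
fix in (np.float64(-54.922047041464054), np.float64(-67.50989369982935))
fix in (np.float64(51.62706814133896), np.float64(-70.27193991888615))
fix out (np.float64(-55.94052161133323), np.float64(-80.17547032878207))
longmark/ptr (np.float64(-60.6118078900375), np.float64(-49.012271368154636))
base edge (np.float64(-38.36606026334167), np.float64(101.85703790865806))
base edge (np.float64(69.18784183300096), np.float64(91.1401899304667))
```

Peg reads 6.82 rad and dead reckoning 6.87 rad, so the gap is about 22 mm. On to the thick gauge: locate it from the top view (grip top, crop centre (85,186)).

```bash
python3 - <<'E'
from h import *
t=grab("top"); g=lambda x,y:(295+x/4-.4,170+y/4-.4)
a=cast(t,*g(97.5,149),.085);b=cast(t,*g(72.5,223.5),.085); c=(a+b)/2; d=a-b
print("grip",c,np.hypot(*d[:2]),"yaw",np.arctan2(d[1],d[0]))
e1=cast(t,*g(107,102),.045);e2=cast(t,*g(47,290),.045);d=e1-e2;print("blade",(e1+e2)/2,np.hypot(*d[:2]),np.arctan2(d[1],d[0]))
y=np.arctan2(d[1],d[0])
for q in (y-np.pi/2,y+np.pi/2): plan([c[0],c[1],.3],q)
E
```

```text
grip [ 0.50716728 -0.19166991  0.085     ] 0.04973712645171261 yaw -0.31455236482877563
blade [ 0.50809618 -0.19045276  0.045     ] 0.1296316212274196 -0.2995332056868611
shift (x100cm) [ 0.0064 -0.3937  0.0601]
turn/0.12 [-2.5932e+01 -2.1000e-02 -1.9000e-02] rad [-3.1118e+00 -2.5000e-03 -2.2000e-03]
tcp [0.5542 0.2038 0.3059] tooly yaw 1.301 toolx [-0.002 -0.001 -1.   ] j [ 0.429  0.613 -1.306  1.638  0.603  1.366  0.339] F [0.5 0.3 0.5] w 0.0851 t 14.55
shift (x100cm) [ 0.0064 -0.3937  0.0601]
turn/0.12 [ 0.248 -0.012  0.013] rad [ 0.0298 -0.0014  0.0016]
tcp [0.5542 0.2038 0.3059] tooly yaw 1.301 toolx [-0.002 -0.001 -1.   ] j [ 0.429  0.613 -1.306  1.638  0.603  1.366  0.339] F [0.5 0.3 0.5] w 0.0851 t 14.55
```

Emit:
{"method": "apply_moves", "body": {
  "increments": "85 0 0 0 1 0 0;85 0 0 0 1 0 0;85 0 0 0 1 0 0;85 0 0 0 1 0 0;85 0 0 0 1 0 0;85 0 0 0 1 0 0;85 0 0 0 1 0 0;85 0 0 0 1 0 0"
}}

```text
clock: 15.35
tcp_pos: [0.5542, 0.2039, 0.3058]
orientation: [0.957, 1.351, -0.96]
contact_force: [-1.4, -0.3, -0.4]
grip_width: 0.0849
```

Emit:
{"method": "apply_moves", "body": {
  "increments": "85 0 0 0 1 0 0;85 0 0 0 1 0 0;85 0 0 0 1 0 0;85 0 0 0 1 0 0;85 0 0 0 1 0 0;85 0 0 0 1 0 0;85 0 0 0 1 0 0;85 0 0 0 1 0 0"
}}

```text
clock: 16.15
tcp_pos: [0.5541, 0.204, 0.3058]
orientation: [1.65, 0.847, -1.654]
contact_force: [-0.6, -0.1, -0.4]
grip_width: 0.085
```

Emit:
{"method": "apply_moves", "body": {
  "increments": "85 0 0.0212 0.0387 0 0 0;85 0 0.0212 0.0387 0 0 0;85 0 0.0212 0.0387 0 0 0;85 0 0.0212 0.0387 0 0 0;85 0 0.0212 0.0387 0 0 0;85 0 0.0212 0.0387 0 0 0;85 0 0.0212 0.0387 0 0 0;85 0 0.0212 0.0387 0 0 0"
}}

```text
clock: 16.95
tcp_pos: [0.5119, -0.148, 0.3061]
orientation: [1.648, 0.851, -1.651]
contact_force: [0.7, 0.5, -0.9]
grip_width: 0.085
```

Emit:
{"method": "apply_moves", "body": {
  "increments": "60 0 0.0212 0.0387 0 0 0;60 0 0 0 1 0 0;60 0 0 0 1 0 0;60 0 0 0 1 0 0;60 0 0 0 1 0 0;60 0 0 0 1 0 0;60 0 0 0 1 0 0;60 0 0 0 1 0 0"
}}

```text
clock: 17.75
tcp_pos: [0.5072, -0.1899, 0.3058]
orientation: [2.164, 0.117, -2.17]
contact_force: [0.0, 0.5, 0.2]
grip_width: 0.0604
```

Emit:
{"method": "apply_moves", "body": {
  "increments": "60 0 0 0 1 0 0;60 0 0 0 1 0 0;60 0 0 0 1 0 0;60 0 0 0 0.5 0 0;60 0 0 0 0 0 0;60 0 0 0 0 0 0;60 0 0 0 0 0 0;60 0 0 0 0 0 0"
}}

```text
clock: 18.55
tcp_pos: [0.5078, -0.19, 0.3071]
orientation: [-2.055, 0.318, 2.056]
contact_force: [0.5, 0.3, -0.8]
grip_width: 0.0601
```

```bash
python3 - <<'E'
from h import *
plan([.508,-.191,.075],-1.876)
f=grab("wrist"); np.savez("w7.npz",**f); cv2.imwrite("pics/w7.png",f["color"])
E
```

```text
shift (x100cm) [ 0.2321  0.0009 -0.0006]
turn/0.12 [-0.019  0.003  0.   ] rad [-0.0023  0.0004  0.0001]
tcp [ 0.5078 -0.19    0.3071] tooly yaw -1.8783 toolx [-0.  0. -1.] j [ 0.72   0.256 -0.569  1.772  0.149  1.158 -1.772] F [ 0.5  0.3 -0.8] w 0.0601 t 18.55
```

View pics/w7.png

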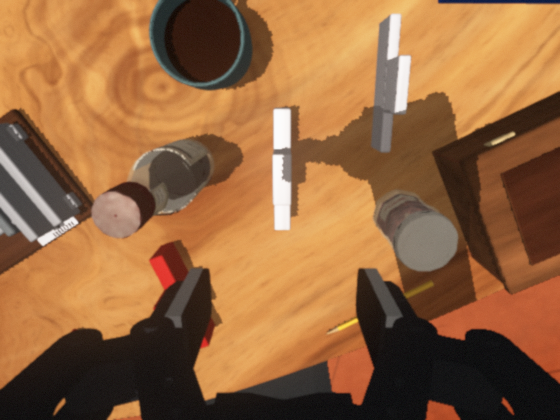

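Wrist view: the thick gauge is at column 282 (rows 108–230), parallel to the fingers. The thin one is at (395,85), with its side face visible. Refining by mask.

```bash
python3 - <<'E'
from h import *
z=np.load("w7.npz"); f={k:z[k] for k in z.files}; a=f["color"]
hsv=cv2.cvtColor(a,cv2.COLOR_BGR2HSV); m=((hsv[...,1]<60)&(hsv[...,2]>120)).astype(np.uint8)
n,l,s,c=cv2.connectedComponentsWithStats(m); i=l[190,282]; i=i or l[130,282]; print(s[i],c[i])
k=l==i
for v in range(110,232,12):
    q=np.where(k[v])[0]; print(v,q.min() if len(q) else 0,q.max() if len(q) else 0, a[v,282])
q=np.where(k.any(1))[0]; v0,v1=q.min(),q.max()
col=lambda v:np.where(k[v])[0]
# depth-wise widths
for v,h in ((120,.045),(175,.085),(220,.045)):
    p=cast(f,col(v).min()-.5,v,h);w=cast(f,col(v).max()+.5,v,h);print(v,"width mm",1e3*np.hypot(*(p-w)[:2]),(p+w)[:2]/2)
e1=cast(f,282.5,v0-.5,.045);e2=cast(f,282.5,v1+.5,.045);print("ends",e1,e2,(e1+e2)/2,np.hypot(*(e1-e2)[:2]))
E
```

```text
[ 272  108   20  122 2105] [281.46270784 168.08266033]
110 273 290 [244 246 248]
122 273 290 [249 250 252]
134 273 290 [249 250 252]
146 273 290 [248 249 251]
158 272 290 [177 183 191]
170 272 290 [170 174 185]
182 273 290 [246 248 250]
194 273 290 [245 246 249]
206 274 290 [244 245 249]
218 274 289 [245 246 249]
230 0 0 [140 182 227]
120 width mm 18.19842603537459 [ 0.55939316 -0.20300477]
175 width mm 17.040379333449962 [ 0.51324947 -0.18854739]
220 width mm 17.526231860715452 [ 0.45791904 -0.17069453]
ends [ 0.57068631 -0.20765178  0.045     ] [ 0.44705794 -0.16839525  0.045     ] [ 0.50887213 -0.18802351  0.045     ] 0.12971140407957518
```

Emit:
{"method": "apply_moves", "body": {
  "increments": "60 0.04 0 0 0 0 0;60 0.04 0 0 0 0 0;60 0.04 0 0 0 0 0;60 0.04 0 0 0 0 0;60 0.04 0 0 0 0 0;60 0.02 0 0 0 0 0;60 0.017 0 0 0 0 0;60 0 0 0 0 0 0"
}}

```text
clock: 19.4
tcp_pos: [0.5063, -0.1896, 0.0681]
orientation: [-2.051, 0.318, 2.06]
contact_force: [-0.5, -0.5, 0.2]
grip_width: 0.0598
```

Emit:
{"method": "apply_moves", "body": {
  "increments": "45 0 0 0 0 0 0;35 0 0 0 0 0 0;25 0 0 0 0 0 0;15 0 0 0 0 0 0;10 0 0 0 0 0 0;5 0 0 0 0 0 0;5 0 0 0 0 0 0;5 0 0 0 0 0 0",
  "squeeze": 50
}}

```text
clock: 20.2
tcp_pos: [0.5087, -0.19, 0.0713]
orientation: [-2.057, 0.319, 2.054]
contact_force: [-0.5, 0.1, 6.6]
grip_width: 0.0173
```

```bash
python3 - <<'E'
from h import *
plan([.5089,-.188,.069],-1.876)
E
```

```text
shift (x100cm) [ 0.0023 -0.0019  0.0004]
turn/0.12 [-0.024 -0.015 -0.   ] rad [-0.0029 -0.0018 -0.    ]
tcp [ 0.5087 -0.19    0.0713] tooly yaw -1.8789 toolx [ 0.002 -0.001 -1.   ] j [ 0.613  0.544 -0.469  1.984  0.374  0.696 -1.967] F [-0.5  0.1  6.6] w 0.0173 t 20.2
```

Emit:
{"method": "apply_moves", "body": {
  "increments": "5 -0.02 0 0 0 0 0;5 -0.04 0 0 0 0 0;5 -0.04 0 0 0 0 0;5 -0.04 0 0 0 0 0;5 -0.04 0 0 0 0 0;5 -0.04 0 0 0 0 0;5 -0.03 0 0 0 0 0;5 0 0 0 0 0 0"
}}

```text
clock: 21.0
tcp_pos: [0.5098, -0.1903, 0.3249]
orientation: [-2.064, 0.322, 2.048]
contact_force: [0.1, 0.1, -2.4]
grip_width: 0.0173
```

Emit:
{"method": "apply_moves", "body": {
  "increments": "5 0 0 0 -0.92 0 0;5 0 0 0 -0.92 0 0;5 0 0 0 -0.92 0 0;5 0 0 0 -0.92 0 0;5 0 0 0 -0.92 0 0;5 0 0 0 0 0 0;5 0 -0.015 -0.008 0 0 0;5 0 -0.033 -0.018 0 0 0"
}}

```text
clock: 21.8
tcp_pos: [0.5203, -0.1404, 0.3189]
orientation: [2.094, 0.245, -2.1]
contact_force: [0.5, 0.4, -1.8]
grip_width: 0.0172
```

Emit:
{"method": "apply_moves", "body": {
  "increments": "5 0 -0.0359 -0.0196 0 0 0;5 0 -0.0359 -0.0196 0 0 0;5 0 -0.0359 -0.0196 0 0 0;5 0 -0.0359 -0.0196 0 0 0;5 0 -0.0359 -0.0196 0 0 0;5 0 -0.0237 -0.0132 0 0 0;5 0 0 0 0 0 0;5 0 0 0 0 0 0"
}}

```text
clock: 22.6
tcp_pos: [0.5799, 0.0872, 0.3193]
orientation: [2.09, 0.255, -2.094]
contact_force: [-0.1, 0.1, -2.7]
grip_width: 0.0171
```

```bash
python3 - <<'E'
from h import *
plan([.581,.087,.16],-1.326)
E
```

```text
shift (x100cm) [ 0.1593  0.0005 -0.0013]
turn/0.12 [-0.013  0.015 -0.   ] rad [-0.0016  0.0018 -0.0001]
tcp [0.5799 0.0872 0.3193] tooly yaw -1.3276 toolx [-0.002 -0.    -1.   ] j [ 0.334  0.368 -0.765  1.646  0.266  1.237 -1.813] F [-0.1  0.1 -2.7] w 0.0171 t 22.6
```

Emit:
{"method": "apply_moves", "body": {
  "increments": "5 0.03 0 0 0 0 0;5 0.03 0 0 0 0 0;5 0.03 0 0 0 0 0;5 0.03 0 0 0 0 0;5 0.03 0 0 0 0 0;5 0.03 0 0 0 0 0;5 0 0 0 0 0 0;5 0 0 0 0 0 0"
}}

```text
clock: 23.4
tcp_pos: [0.5803, 0.0856, 0.1404]
orientation: [2.092, 0.253, -2.094]
contact_force: [0.9, 0.6, -1.8]
grip_width: 0.0176
```

```bash
python3 - <<'E'
from h import *
plan([.581,.087,.16],-1.326)
f=grab("wrist"); s=grab("scene"); t=grab("top"); np.savez("w8.npz",**f); np.savez("s8.npz",**s)
w=f["color"]; 
A=cv2.resize(w[60:360,120:460],(510,450),interpolation=cv2.INTER_CUBIC)
u,v=map(int,proj(s,[.58,.09,.08])); S=cv2.resize(s["color"][v-52:v+53,u-34:u+34],(290,450),interpolation=cv2.INTER_CUBIC)
o=np.hstack([A,S]); o=(255*(o/255.)**.6).astype(np.uint8)
for k in range(0,510,30): cv2.line(o,(k,0),(k,6 if k%150 else 14),(0,0,255),1)
for k in range(0,450,30): cv2.line(o,(0,k),(6 if k%150 else 14,k),(0,0,255),1)
cv2.imwrite("pics/v8.png",o); print(u-34,v-52)
E
```

```text
shift (x100cm) [-0.0196 -0.0012 -0.001 ]
turn/0.12 [-0.029  0.01  -0.003] rad [-0.0035  0.0012 -0.0004]
tcp [0.5803 0.0856 0.1404] tooly yaw -1.3295 toolx [-0.001 -0.001 -1.   ] j [ 0.263  0.549 -0.684  1.831  0.43   0.916 -1.947] F [ 0.9  0.6 -1.8] w 0.0176 t 23.4
193 192
```

View pics/v8.png

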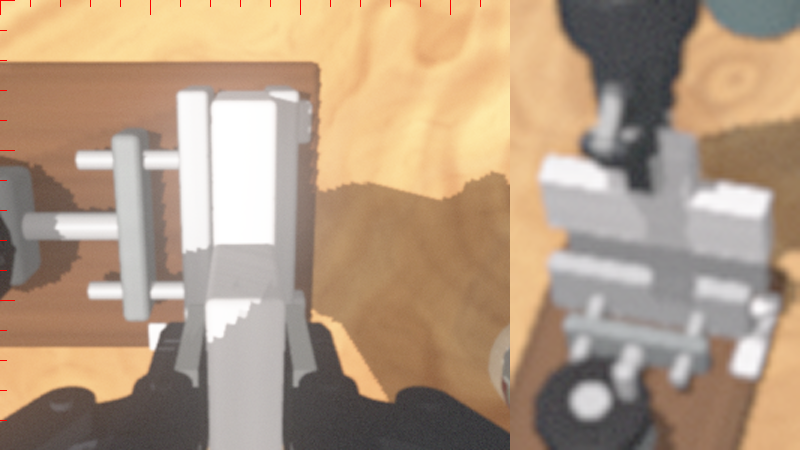

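Wrist crop (scale 1.5): moving plate top from column 178 to 210, fixed plate outer edge at about 299, gauge top face 211–277. The gauge is about 2 mm toward the fixed plate. Refining with edge profiles.

```bash
python3 - <<'E'
from h import *
z=np.load("w8.npz"); f={k:z[k] for k in z.files}; g=cv2.cvtColor(f["color"],cv2.COLOR_BGR2GRAY).astype(float)
for v0 in (128,142,156,170,184,200,215):
    p=g[v0-3:v0+4,225:340].mean(0); d=np.diff(cv2.GaussianBlur(p[None],(3,1),0)[0])
    pk=[(225+i+.5+.5*(abs(d[i+1])-abs(d[i-1]))/(2*abs(d[i])-abs(d[i-1])-abs(d[i+1])+1e-9),int(d[i])) for i in range(1,len(d)-1) if abs(d[i])>6 and abs(d[i])>=abs(d[i-1]) and abs(d[i])>abs(d[i+1])]
    print(v0,[(round(a,1),b) for a,b in pk])
o=r.get_obs(); print(f["origin"],"px/m plate",f["fx"]/(f["origin"][2]-.054),"gauge top",f["fx"]/(f["origin"][2]-o["tcp_pos"][2]+.0255))
E
```

```text
128 [(np.float64(237.9), 40), (np.float64(257.4), -33), (np.float64(261.0), 26), (np.float64(303.1), -18), (np.float64(318.1), -17), (np.float64(327.7), -9), (np.float64(332.9), 30)]
142 [(np.float64(238.2), 42), (np.float64(257.4), -30), (np.float64(260.7), 40), (np.float64(303.5), -33), (np.float64(326.9), -14), (np.float64(332.5), 31)]
156 [(np.float64(226.8), 8), (np.float64(238.8), 42), (np.float64(257.6), -27), (np.float64(260.8), 36), (np.float64(303.3), -32), (np.float64(317.7), -10), (np.float64(331.7), 30)]
170 [(np.float64(239.9), 16), (np.float64(257.9), -25), (np.float64(261.1), 33), (np.float64(303.1), -30), (np.float64(317.5), -15), (np.float64(331.1), 30)]
184 [(np.float64(229.5), 9), (np.float64(239.8), 39), (np.float64(258.2), -26), (np.float64(261.4), 36), (np.float64(302.9), -30), (np.float64(317.3), -16), (np.float64(331.0), 21), (np.float64(337.4), -6)]
200 [(np.float64(229.2), 9), (np.float64(240.2), 42), (np.float64(258.5), -27), (np.float64(261.7), 37), (np.float64(302.7), -32), (np.float64(316.8), -15), (np.float64(329.9), 10)]
215 [(np.float64(229.3), 8), (np.float64(240.9), 42), (np.float64(258.7), -26), (np.float64(261.9), 36), (np.float64(302.4), -34), (np.float64(316.4), -17), (np.float64(329.2), 14)]
[0.65358512 0.10458354 0.26547756] px/m plate 1760.7609561845852 gauge top 2502.8271929078105
```

```bash
python3 - <<'E'
from h import *
z=np.load("w8.npz"); f={k:z[k] for k in z.files}; o=r.get_obs(); M=R.from_rotvec(o["orientation"]).as_matrix()
C=rot(f); print("cam axes in tool\n",(M.T@C).round(4))
zt=o["tcp_pos"][2]-.0255
for v,a,b in ((128,237.9,318.1),(156,238.8,317.7),(184,239.8,317.3),(215,240.9,316.4)):
    p=(cast(f,a,v,.054)+cast(f,b,v,.054))/2; w=np.linalg.norm(cast(f,a,v,.054)-cast(f,b,v,.054))
    q=M.T@(p-o["tcp_pos"]); print("plates tool y,z mm",(q[1:]*1e3).round(2),"width",w*1e3,p[:2].round(4))
for v,a,b in ((128,261,303.1),(156,260.8,303.3),(184,261.4,302.9),(215,261.9,302.4)):
    q=M.T@((cast(f,a,v,zt)+cast(f,b,v,zt))/2-o["tcp_pos"]); print("gauge",(q[1:]*1e3).round(2), 1e3*np.linalg.norm(cast(f,a,v,zt)-cast(f,b,v,zt)))
# far ends along x: plate far end, gauge far end rows
g=cv2.cvtColor(f["color"],cv2.COLOR_BGR2GRAY).astype(int)
print("col248",g[112:132,248].tolist());print("col282",g[112:136,282].tolist())
E
```

```text
cam axes in tool
 [[ 1.400e-03  2.980e-01 -9.546e-01]
 [ 1.000e+00  3.000e-04  1.500e-03]
 [ 7.000e-04 -9.546e-01 -2.980e-01]]
plates tool y,z mm [ -3.13 -57.53] width 44.55854314800746 [0.637  0.1037]
plates tool y,z mm [ -3.07 -41.97] width 44.8088174250817 [0.6219 0.0999]
plates tool y,z mm [ -2.97 -25.71] width 45.01235694684371 [0.6062 0.0959]
plates tool y,z mm [-2.99 -6.82] width 44.98071418596034 [0.5878 0.0914]
gauge [ -0.59 -62.55] 16.455064700028075
gauge [ -0.61 -51.61] 16.97995936815464
gauge [ -0.59 -40.17] 16.956633913811565
gauge [ -0.61 -26.88] 16.974458776864584
col248 [105, 107, 110, 110, 117, 119, 121, 128, 161, 203, 231, 240, 245, 246, 246, 245, 245, 245, 245, 245]
col282 [111, 112, 112, 115, 119, 114, 116, 119, 130, 149, 156, 154, 158, 162, 183, 226, 245, 252, 254, 254, 255, 255, 255, 255]
```

Offset: the gap centre is 2.4 mm toward tool -y of the gauge, yaw matches within 0.003 rad, and lengthwise error is about 3 mm. Shift, then start lowering.

Emit:
{"method": "apply_moves", "body": {
  "increments": "5 0 -0.0024 0 0 0 0;5 0 0 0 0 0 0;5 0.005 0 0 0 0 0;5 0.005 0 0 0 0 0;5 0.004 0 0 0 0 0;5 0.004 0 0 0 0 0;5 0.004 0 0 0 0 0;5 0 0 0 0 0 0"
}}

```text
clock: 24.35
tcp_pos: [0.5794, 0.0891, 0.1175]
orientation: [2.091, 0.256, -2.093]
contact_force: [-1.0, -0.9, -2.8]
grip_width: 0.0174
```

```bash
cat > m.py <<'E'
from h import *
f=grab("wrist"); g=cv2.cvtColor(f["color"],cv2.COLOR_BGR2GRAY).astype(float); print(r.get_obs()["moment"]); plan([.581,.087,.0845],-1.326)
for v0 in (128,156,184,205):
    p=g[v0-3:v0+4,225:340].mean(0); d=np.diff(cv2.GaussianBlur(p[None],(3,1),0)[0])
    print(v0,[(round(float(225+i+.5+.5*(abs(d[i+1])-abs(d[i-1]))/(2*abs(d[i])-abs(d[i-1])-abs(d[i+1])+1e-9)),1),int(d[i])) for i in range(1,len(d)-1) if abs(d[i])>6 and abs(d[i])>=abs(d[i-1]) and abs(d[i])>abs(d[i+1])])
E
python3 m.py
```

```text
[-0.05337549  0.01039023  0.01948693]
shift (x100cm) [ 0.0334  0.0025 -0.0008]
turn/0.12 [-0.008  0.006  0.001] rad [-0.0009  0.0007  0.0001]
tcp [0.5796 0.0892 0.1179] tooly yaw -1.3269 toolx [-0.001 -0.    -1.   ] j [ 0.244  0.578 -0.669  1.846  0.456  0.877 -1.972] F [ 0.4 -0.3 -1.5] w 0.0174 t 24.4
128 [(240.2, 39), (259.9, -6), (302.9, -24), (308.5, 13), (313.1, 19), (330.3, -39)]
156 [(228.3, 9), (241.0, 38), (261.8, 6), (303.5, -39), (314.2, 30), (328.9, -29), (334.1, 19), (337.4, -38)]
184 [(229.2, 10), (241.9, 37), (262.4, 8), (303.1, -35), (314.4, 30), (328.3, -43), (334.2, 8)]
205 [(230.6, 6), (242.4, 41), (262.7, 7), (302.8, -38), (313.1, 23), (327.4, -43)]
```

At z 0.118 the underside is already below the plate tops with no contact. The plates are now centred 1.2 mm to tool +y, so I'll correct that and lower.

Emit:
{"method": "apply_moves", "body": {
  "increments": "5 0 0.0012 0 0 0 0;5 0 0 0 0 0 0;5 0.005 0 0 0 0 0;5 0.005 0 0 0 0 0;5 0.005 0 0 0 0 0;5 0.005 0 0 0 0 0;5 0.005 0 0 0 0 0;5 0 0 0 0 0 0"
}}

```text
clock: 25.2
tcp_pos: [0.5796, 0.0879, 0.0924]
orientation: [2.09, 0.256, -2.093]
contact_force: [-0.5, 0.2, -3.0]
grip_width: 0.0178
```

```bash
python3 m.py
```

```text
[-0.00942274  0.00180052 -0.01660163]
shift (x100cm) [ 0.0083  0.0013 -0.0009]
turn/0.12 [-0.007  0.007  0.001] rad [-0.0009  0.0009  0.0001]
tcp [0.5798 0.088  0.0928] tooly yaw -1.3269 toolx [-0.001 -0.    -1.   ] j [ 0.229  0.61  -0.648  1.86   0.485  0.835 -1.993] F [-0.5  0.8 -2.7] w 0.0173 t 25.25
128 [(231.3, 23), (256.0, -17), (260.9, 29), (302.7, -23), (309.0, 16), (334.3, -24)]
156 [(232.1, 40), (256.9, -25), (260.6, 43), (303.5, -39), (308.5, 32), (333.2, -25), (337.3, 14)]
184 [(231.7, -8), (234.6, 12), (257.0, -24), (261.1, 40), (303.0, -35), (307.9, 32), (332.5, -39), (337.4, 7)]
205 [(233.8, 38), (257.7, -25), (261.5, 44), (302.8, -38), (307.2, 32), (331.8, -38)]
```

Emit:
{"method": "apply_moves", "body": {
  "increments": "5 0.003 0.0003 0 0 0 0;5 0.003 0 0 0 0 0;5 0.001 0 0 0 0 0;5 0 0 0 0 0 0;5 0 0 0 0 0 0;5 0 0 0 0 0 0;5 0 0 0 0 0 0;5 0 0 0 0 0 0"
}}

```text
clock: 26.05
tcp_pos: [0.5802, 0.0878, 0.0864]
orientation: [2.092, 0.256, -2.092]
contact_force: [-0.6, 0.1, -2.0]
grip_width: 0.0175
```

```bash
python3 m.py | head -5
```

```text
[0.0291022  0.03688784 0.03966965]
shift (x100cm) [ 0.0019  0.0009 -0.0006]
turn/0.12 [-0.009 -0.001 -0.   ] rad [-0.0011 -0.0001 -0.    ]
tcp [0.5802 0.0878 0.0864] tooly yaw -1.3271 toolx [ 0.  0. -1.] j [ 0.225  0.619 -0.642  1.863  0.493  0.823 -1.999] F [-0.3  0.4 -2.8] w 0.0175 t 26.1
128 [(229.4, 10), (254.1, -7), (260.8, 29), (303.0, -24), (309.1, 6), (335.0, -9)]
```

Emit:
{"method": "apply_moves", "body": {
  "increments": "5 0.001 0 0 0 0 0;5 0 0 0 0 0 0;5 0.0005 0 0 0 0 0;5 0 0 0 0 0 0;5 0.0005 0 0 0 0 0;5 0 0 0 0 0 0;5 0 0 0 0 0 0;5 0 0 0 0 0 0"
}}

```text
clock: 26.9
tcp_pos: [0.5802, 0.0878, 0.0853]
orientation: [2.092, 0.256, -2.091]
contact_force: [-3.9, -1.3, 8.0]
grip_width: 0.0171
```

```bash
python3 m.py | head -5
```

```text
[-0.27814974  0.70415237 -0.01793507]
shift (x100cm) [ 0.0009  0.0011 -0.0005]
turn/0.12 [-0.008 -0.002 -0.006] rad [-0.0009 -0.0003 -0.0007]
tcp [0.5803 0.0879 0.0854] tooly yaw -1.3269 toolx [ 0.    -0.001 -1.   ] j [ 0.224  0.62  -0.641  1.864  0.495  0.822 -2.001] F [-5.3 -1.6  9.3] w 0.0174 t 26.95
128 [(229.3, 8), (253.8, -6), (260.9, 28), (303.3, -25), (309.4, 6), (335.0, -9)]
```

Contact with the base at the expected height. Release and retreat upward.

Emit:
{"method": "apply_moves", "body": {
  "increments": "20 0 0 0 0 0 0;25 0 0 0 0 0 0;35 0 0 0 0 0 0;45 0 0 0 0 0 0;50 0 0 0 0 0 0;50 0 0 0 0 0 0;50 -0.01 0 0 0 0 0;50 -0.02 0 0 0 0 0"
}}

```text
clock: 27.75
tcp_pos: [0.5792, 0.0875, 0.1138]
orientation: [2.089, 0.256, -2.095]
contact_force: [-0.2, 0.3, -0.6]
grip_width: 0.0502
```

Emit:
{"method": "apply_moves", "body": {
  "increments": "50 -0.03 0 0 0 0 0;50 -0.04 0 0 0 0 0;50 -0.04 0 0 0 0 0;50 -0.04 0 0 0 0 0;50 -0.03 0 0 0 0 0;50 0 0 0 0 0 0;50 0 0 0 0 0 0;50 0 0 0 0 0 0"
}}

```text
clock: 28.55
tcp_pos: [0.5795, 0.0874, 0.2935]
orientation: [2.09, 0.256, -2.093]
contact_force: [0.6, 0.9, 0.6]
grip_width: 0.0496
```

```bash
python3 - <<'E'
from h import *
plan([.58,.088,.3])
f=grab("wrist"); np.savez("w9.npz",**f); s=grab("scene"); t=grab("top")
u,v=map(int,proj(f,[.57,.11,.03])); print(u,v)
y0=max(0,min(v-75,270)); x0=max(0,min(u-120,350)); print(x0,y0)
A=cv2.resize(f["color"][y0:y0+150,x0:x0+200],(520,390),interpolation=cv2.INTER_CUBIC)
u,v=map(int,proj(s,[.58,.09,.05])); S=cv2.resize(s["color"][v-45:v+45,u-32:u+33],(280,390),interpolation=cv2.INTER_CUBIC)
T=cv2.resize(t["color"][160:240,140:400],(800,206+0),interpolation=cv2.INTER_CUBIC)
o=np.vstack([np.hstack([A,S]),T]); cv2.imwrite("pics/v9.png",(255*(o/255.)**.7).astype(np.uint8))
E
```

```text
shift (x100cm) [-0.0065 -0.0004 -0.0006]
tcp [0.5795 0.0874 0.2935] tooly yaw -1.327 toolx [-0.002 -0.001 -1.   ] j [ 0.33   0.389 -0.762  1.681  0.286  1.189 -1.83 ] F [0.6 0.9 0.6] w 0.0496 t 28.55
261 175
141 100
```

View pics/v9.png

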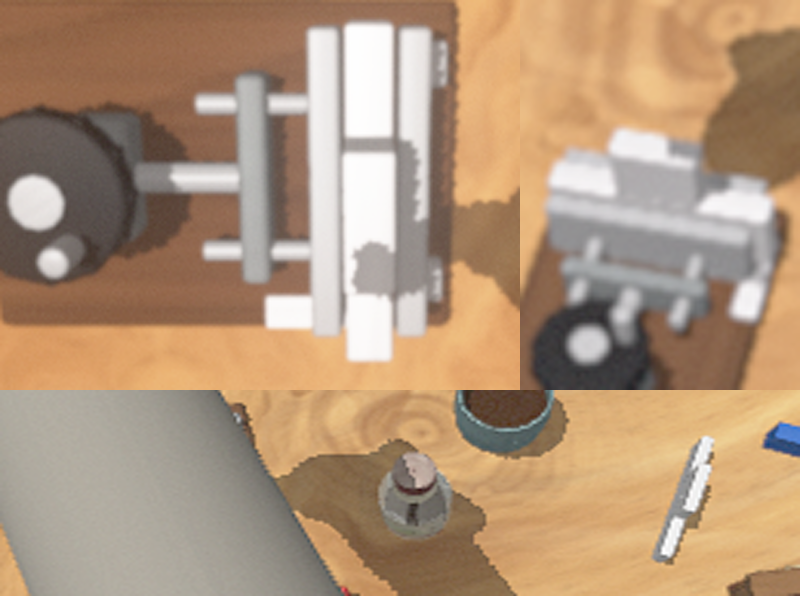

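Wrist crop: gauge (columns 344–396) stands parallel between the plates (308–430). Hub (36,203), peg (53,262). Thin gauge, bottle and mug look undisturbed. Final numeric check, then hand in if it agrees.

```bash
python3 - <<'E'
from h import *
z=np.load("w9.npz"); f={k:z[k] for k in z.files}
C=lambda x,y,h: cast(f,141+x/2.6-.3,100+y/2.6-.3,h)[:2]
h=C(36,203,.078);p=C(53,262,.098);d=p-h
a=(np.arctan2(d[1],d[0])-.2445-np.pi)%(2*np.pi)+2*np.pi; print("ang",a,"gap mm",3.2*a)
X=np.array([np.cos(.2445),np.sin(.2445)])
pl=(C(310,28,.054)+C(325,335,.054)+C(400,28,.054)+C(412,335,.054))/4; ga=(C(369,23,.059)+C(369,360,.059))/2
print("plates mid",pl,"gauge mid",ga,"dx mm",1e3*(ga-pl)@X)
print("width over plates",1e3*np.linalg.norm(C(308,180,.054)-C(430,180,.054)),"gauge",1e3*np.linalg.norm(C(344,80,.059)-C(396,80,.059)))
o=r.get_obs(); print(o["contact_force"],o["grip_width"],o["clock"])
if abs(3.2*a-22)<1: print(r.hand_in())
E
```

```text
ang 6.865321056430773 gap mm 21.969027380578474
plates mid [0.58273976 0.09293112] gauge mid [0.58005695 0.08952395] dx mm -3.4277953174479148
width over plates 46.41087592618064 gauge 18.92647547493888
[-0.26123681 -0.05288624 -0.2083959 ] 0.049957350524687506 28.7
the job is handed in; nothing more can be done
None
```

I set the guide to a gap of about 22 mm, then stood the thicker gauge in it and handed the job in at 28.7 s of the 72 s allowed. Handing in gives no verdict.

- **Wheel and gap:** I gripped the wheel twice across its rim and turned it counter-clockwise from 1.78 rad to about 6.87 rad. At the end the peg's position gave 6.865 rad, a gap of 21.97 mm. The width over both plates measured 46.4 mm (46 expected). An earlier peg reading and rough edge readings were lower, at 21.8 mm and about 20–22 mm. I did not separately read the pointer against the long mark.
- **Gauge:** It stands upright and parallel to the plates, about 3 mm off the middle along them. The tool height at contact put its underside on the base to within about 1 mm. The gripper let go and rose clear, and the measured force was about zero.
- **Other things:** In the last pictures the thin gauge, bottle and mug looked undisturbed. The jar was outside the last picture, but the arm passed well above it.

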